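Clamp a printed blade cluster with an eccentric-lock slide

ROBOT

A 6-joint arm with a two-finger parallel gripper is mounted at the origin on a cart in front of the work surface, level with it; the furniture and walls round the work are solid. World frame = base frame: x ahead of the robot, y to its left, z up, the work surface at z = 0. Lengths are in m, angles in rad, forces in N, time in s.
With the tool pointing down it reaches from about 0.325 to 0.775 m from the base axis. Payload 9.3 kg.
Tool frame: the origin (TCP) lies midway between the tips of the shut fingers; the grasp point (between the pads) lies 19 mm behind it; z points along the fingers, y is the direction in which the jaws open and shut (so a half turn about z gives the same grasp; the last joint's range is limited). The gripper opens to 85 mm and grips with 20 to 120 N. Pads are 22 mm wide; open, the fingers measure 114 mm over their backs; the gripper's body (76 mm by 85 mm) begins 54 mm behind the grasp point. The pads swing forward as they close: fully open they stand 13 mm farther back than shut.
Start: joints at [-0.153, 0.259, 0.021, 1.334, 0, 1.418], TCP at [0.55, -0, 0.193] pointing down, gripper open.
Joint ranges: [-3.04, 3.04], [-0.91, 1.82], [-1.04, 1.36], [-1.92, 1.95], [-1.52, 1.45], [-3.14, 3.14]. Speed limits (rad/s): [2.22, 2.22, 2.79, 3.14, 3.14, 3.14].

INTERFACE

Orientations are given as a rotation vector (axis times angle).
In Python, from workcell import robot, vision, workorder, spotter gives the robot as it stands. The module is installed in compiled form; this text tells all that it offers.
- The arm moves only by the tool jog_arm, never from a script. Its argument "plan" is a list of rows, each a list of 4 numbers: the shift along the tool's x, y, z normalised to -1 to 1, where 1 is 0.25 m, then the turn about the tool's z normalised to -1 to 1, where 1 is 90 degrees. A call has 1 to 20 rows; each row is the pose to reach, as a shift and turn from the pose measured when the call began, along the tool's axes at that moment; what a row does not reach only later rows make up. A row lasts 1/10 s, in which the tool goes at most 50 mm and 8.59 degrees, less where a joint would pass 70% of its speed; a pose out of reach is approached as far as the arm can. A call with a number of a shift or a turn outside -1 to 1 is refused whole. A call with a gripper value outside its range is refused whole. "jaw" is the closure, from 0 (fully open) to 1 (shut), set as the call begins (left out, the last holds). The fingers move at their own pace and stop on an object; "grip_force" is the grip in N (left out, the last holds). Time passes only in rows, so rows that repeat a pose let the fingers close. It gives the time, the measured TCP pose, the force and the opening at its end, in the units of the state.
- robot.read_state(): the state, without advancing time (a new reading comes with each control period).
- vision.capture(name): name is "scene" or "side" or "wrist"; returns a dict with "color" (420x560x3 uint8, red, green, blue), "range_z" (420x560 float32, m along the optical axis (not along the pixel's ray), 0 where there is no reading), "camera_matrix" (3x3 intrinsics, pixels), "view" (4x4, takes a point from world to camera coordinates); the wrist camera has in their place "mount" (4x4, takes a point from camera to tool coordinates, whose origin is the TCP and whose axes are the flange's). Camera axes: x right, y down, z forward; pixel columns grow to the right and rows downward; lengths in m; the calibration is good to about 2 mm. The wrist camera is an equidistant fisheye: a pixel r from the principal point sees the ray r / f radians off the axis. A picture is of the moment at which its call begins: read the wrist's pose just before it.
- workorder.finish_job(): hands the job in, once; it reports no verdict.
Trained networks look in a picture, given as the dict that the camera call returned (one of the last four; its "shot" number tells which), for a name from the list of things; names that differ only in an ending like _2 or _b are one class to them, and where a whole thing is asked for, a point or a joint stands for the part that bears it (a point fixed in the world has none). Each returns a list of dicts, best first, with "p" (0 to 1); they miss things now and then, are a little off and sometimes report something else, mostly with a low value. They report only what shows in the picture. A call takes as long as a camera call.
- spotter.spot_in(label, picture): "rect" ([left, top, width, height] as shares, 0 to 1, of the picture: columns of its width, rows of its height, round what is visible of it).
- spotter.outline_of(label, picture): "pixels" (420x560 bool, what is visible of it) and "rect" ([left, top, width, height] as shares, 0 to 1, of the picture: columns of its width, rows of its height, round what is visible of it).
The state is a dict: "time_s": time; "joint_pos": joint angles; "dq": joint speeds; "tau": joint torques, N m; "tcp_pos": TCP position; "orientation": TCP orientation; "contact_force": force on the tool from outside, world axes, zero at the start; "torque": the same for the moment, N m; "gripper_width": opening from 0.0 (shut) to 1.0 (fully open).
Only numpy, scipy, OpenCV 4.12 (cv2) and the standard library are available. Lean on these libraries where they do the work, as an engineer would, in place of code of your own. Each camera call takes 0.05 s, during which the arm holds its last target. There are 200 camera calls.

TASK

Clamp the printed blade cluster in the nest: turn the cam lever fully over so that the eccentric is at its low point, then push the slide forward by its push plate until the jaw has brought the part up against the fence, then turn the lever fully back so that the cam locks the slide there. Only push, with the fingertips or the outside of the fingers: do not take hold of or lift anything, do not touch the part itself and do not force the slide against the cam. Leave everything else on the worktop where it is, and finish clear of everything.

Things in the scene. Friction and masses are not known exactly. Their poses are not given: they have to be found in the camera images.
- nest: Clamping nest, fixed to the worktop: aluminium plate 240 (x) x 104 (y) mm, top at z = 12 mm. Origin: centre of the underside. x is 'forward', from the slide's push plate to the fence; y points to the side of the cam lever (towards the robot). Slide and part lie on its line y = -12 mm, the part between two guides 65 mm apart, 9 mm high. Fence: x = 106 to 119 mm, 20 mm high.
- fence_face (a point): Middle of the fence face that the part must bear on: x = +106, y = -12 mm in the nest's frame, 19 mm above the worktop. Axes as the nest's.
- jaw_slide (a joint): Travel of the follower slide, m: 0 = parked back, grows forward, hard stop 0.060; home at about 0.040, with the part between jaw and fence. Stays where left: 2 N of friction, 2 to 5 N more to shift the part. Parked, with the cam high, its dark follower block is stopped by the cam within 2 to 5 mm; it passes only with the lever beyond 1.65 rad. Turned high behind it, the cam wedges the slide home over the last 2 to 3 mm and locks it.
- push_face (a point): Centre of the rear face of the slide's upright push plate: 40 mm wide (y), 8 mm thick, from 14 to 53 mm above the worktop; the point is 40 mm above it and moves with the slide. Axes as the nest's: push along +x. Parked, it lies at x = -118, y = -12 mm in the nest's frame, 2 mm inside the base plate's rear edge; nothing stands behind it.
- cam_lever (a joint): Angle of the cam lever, rad: 0 = cam high, locked (lever forward and outward, 52 degrees from the nest's +x towards +y); 1.78 = cam at its low point (lever rearward and outward, at its stop pin). Grows anticlockwise from above. Stays where left; needs 2 to 5 N at the grip, up to 10 N while it wedges the slide home.
- cam_pivot (a point): Upright axis of the cam, at x = -75, y = +28 mm in the nest's frame, 33 mm above the worktop. Axes as the nest's. The eccentric steel disc (28 mm across, 10 mm off-centre, with a stop nose 18.5 mm from the axis) is 29 to 39 mm above the worktop, its hub reaches 55 mm. Two stop pins, 50 mm high, stand 29 mm from this axis.
- lever_grip (a point): Middle of the lever's black grip, a level round bar 14 mm thick, 42 to 89 mm out from the cam axis, its centre line 46 mm above the worktop; the point is 65 mm from the axis. x points outward along the lever, z up. Below the grip all is free down to the worktop or the base plate's top (12 mm).
- blade_cluster: The printed bronze part: blades on a base block 102 (x) x 62 (y) x 14 mm, 41 mm high in all, 0.3 to 0.6 kg, loose in the nest. Origin: centre of the underside, 12 mm above the worktop; x along the nest's x. It starts 6 to 18 mm short of the fence; seated, its origin is 51 mm behind the fence face.
- hex_driver: Bystander: small hex driver with a blue handle, 22 x 148 x 19 mm, lying on the worktop beyond the nest. Origin: centre of its underside.
- thumb_screw_a: Bystander: knurled steel thumb screw, 17 mm across, 26 mm tall, standing on its head near the nest, on the robot's side. Origin: centre of its underside.
- vial_0: Bystander: amber sample vial with a black cap, 17 mm across, 44 mm tall, standing near the nest, on the robot's side. Origin: centre of its underside.
- gauge_block: Bystander: ground steel block 50 x 75 x 25 mm on the worktop at the right. Origin: centre of its underside.
- jar_steel: Bystander: white powder jar, 50 mm across, 62 mm tall, at the left. Origin: centre of its underside.
- jar_used: Bystander: small jar with a red lid, 42 mm across, 55 mm tall, at the left. Origin: centre of its underside.
- dial_indicator: Bystander: round dial indicator lying on its back, 103 x 60 x 26 mm, at the back right. Origin: centre of its underside.

How it is judged:
By the outcome, as a careful person would: the job done as asked, in the order asked, and still so for the second after the job is handed in, with the robot touching nothing.
It also fails if it takes over 72 s, if anything falls off the work surface, if the arm or the gripper's body presses on something with over 40 N, if the wrist force passes 120 N, or if a joint passes its speed limit or range.

## Working session

There is one attempt and no reset: what is moved stays moved. The work goes in short steps, Python scripts to look and compute and a tool call to move; the robot and the scene stay as the last step left them, time stands still between calls to the robot, and variables do not carry over. Pictures are saved under pics/ and viewed, about 8 in all and at most 12, crops included, and the job is handed in when it is done.

Besides the shell and the picture viewer there is one more tool, called after "Request:" as name(argument=value, ...) on one line, values as JSON. jog_arm: Moves the arm, as the interface text tells. Its arguments: {"type":"object","properties":{"plan":{"type":"array"},"jaw":{"type":"number"},"grip_force":{"type":"number"}},"required":["plan"]}

```bash
mkdir -p pics
cat > h.py <<'E'
from workcell import robot, vision, workorder, spotter
import numpy as np, cv2
from scipy.spatial.transform import Rotation as R
def cloud(p):
    K=p["camera_matrix"];z=p["range_z"];v,u=np.mgrid[0:420,0:560]
    c=np.stack([(u-K[0,2])*z/K[0,0],(v-K[1,2])*z/K[1,1],z],-1)
    T=np.linalg.inv(p["view"]);return c@T[:3,:3].T+T[:3,3]
def save(p,n,crop=None,s=1):
    im=p["color"][:,:,::-1]
    if crop: im=im[crop[1]:crop[3],crop[0]:crop[2]]
    cv2.imwrite("pics/"+n,cv2.resize(im,None,fx=s,fy=s,interpolation=cv2.INTER_CUBIC))
E
python3 - <<'E'
from h import *
s=robot.read_state();print({k:np.round(v,3) for k,v in s.items()}); print(R.from_rotvec(s["orientation"]).as_matrix().round(3))
for n in ["scene","side"]:
    p=vision.capture(n);save(p,n+"0.png",s=1.4);P=cloud(p);print(n,np.linalg.inv(p["view"])[:3,3].round(3))
    for l in ["nest","cam_lever","jaw_slide","blade_cluster","hex_driver","thumb_screw_a","vial_0","gauge_block","jar_steel","jar_used","dial_indicator"]:
        for d in spotter.outline_of(l,p)[:1]:
            m=d["pixels"]&(p["range_z"]>0);q=P[m];v,u=np.nonzero(d["pixels"])
            print(l,round(d["p"],2),"px",u.min(),v.min(),u.max(),v.max(),len(u),np.percentile(q,[2,50,98],axis=0).round(3).tolist() if len(q) else None)
E
```

```text
{'time_s': np.float64(0.0), 'joint_pos': array([-0.153,  0.259,  0.021,  1.334,  0.   ,  1.418]), 'dq': array([ 0.001, -0.002,  0.   ,  0.   , -0.001, -0.001]), 'tau': array([-0.0000e+00, -5.5564e+01,  3.4454e+01,  1.3000e-02, -0.0000e+00,
        0.0000e+00]), 'tcp_pos': array([0.55 , 0.   , 0.192]), 'orientation': array([-2.221e+00, -2.221e+00,  1.000e-03]), 'contact_force': array([-0.69 , -0.243, -0.566]), 'torque': array([ 0.025, -0.018,  0.016]), 'gripper_width': np.float64(0.999)}
[[-0.     1.    -0.001]
 [ 1.     0.     0.   ]
 [ 0.    -0.001 -1.   ]]
scene [-0.281 -0.477  0.886]
nest 0.62 px 206 210 304 261 2156 [[0.526, -0.062, 0.002], [0.586, 0.009, 0.016], [0.659, 0.17, 0.053]]
cam_lever 0.61 px 250 235 285 256 276 [[0.512, -0.031, 0.004], [0.571, -0.005, 0.047], [0.609, 0.037, 0.055]]
jaw_slide 0.73 px 268 226 302 244 367 [[0.604, -0.061, 0.022], [0.63, -0.034, 0.029], [0.653, 0.02, 0.055]]
blade_cluster 0.89 px 221 211 264 239 839 [[0.584, 0.047, 0.017], [0.604, 0.09, 0.037], [0.642, 0.141, 0.054]]
hex_driver 0.62 px 268 227 302 244 346 [[0.604, -0.061, 0.024], [0.629, -
[... 1104 characters left out ...]
 -0.0], [0.68, 0.16, 0.015], [0.708, 0.188, 0.02]]
thumb_screw_a 0.58 px 301 249 308 260 61 [[0.515, 0.131, 0.001], [0.522, 0.139, 0.01], [0.531, 0.143, 0.023]]
vial_0 0.3 px 245 197 329 262 1986 [[0.528, -0.055, 0.004], [0.588, 0.056, 0.02], [0.653, 0.18, 0.052]]
gauge_block 0.63 px 325 179 343 196 286 [[0.552, -0.296, 0.001], [0.578, -0.234, 0.024], [0.606, -0.221, 0.027]]
jar_steel 0.67 px 210 266 238 306 898 [[0.58, 0.315, 0.006], [0.599, 0.35, 0.048], [0.625, 0.36, 0.062]]
jar_used 0.67 px 220 298 245 337 896 [[0.529, 0.388, 0.004], [0.543, 0.413, 0.039], [0.565, 0.42, 0.055]]
dial_indicator 0.76 px 280 168 309 179 171 [[0.7, -0.372, 0.0], [0.744, -0.328, 0.018], [0.783, -0.294, 0.025]]
```

Run:
```python
from h import *
s=robot.read_state();p=vision.capture("wrist");print(p.keys(),p["camera_matrix"],p["mount"].round(3))
np.save("w0.npy",p,allow_pickle=True);save(p,"wrist0.png",s=1.4)
a=[]
for n in ["scene","side"]:
    q=vision.capture(n);c=dict(scene=(200,190,310,275),side=(220,180,350,270))[n]
    im=q["color"][c[1]:c[3],c[0]:c[2],::-1];a.append(cv2.resize(im,(780,int(780*im.shape[0]/im.shape[1])) if 0 else (600,440),interpolation=cv2.INTER_CUBIC))
cv2.imwrite("pics/both.png",cv2.resize(np.vstack(a),(800*0+560,600)) if 0 else np.vstack([cv2.resize(x,(460,300)) for x in a]))
```

```text
dict_keys(['color', 'range_z', 'camera_matrix', 'mount', 'shot']) [[325.1922621    0.         279.06874716]
 [  0.         325.1922621  202.3953599 ]
 [  0.           0.           1.        ]] [[ 0.    -0.955 -0.296  0.078]
 [ 1.    -0.     0.001 -0.   ]
 [-0.001 -0.296  0.955 -0.181]
 [ 0.     0.     0.     1.   ]]
```

View pics/wrist0.png

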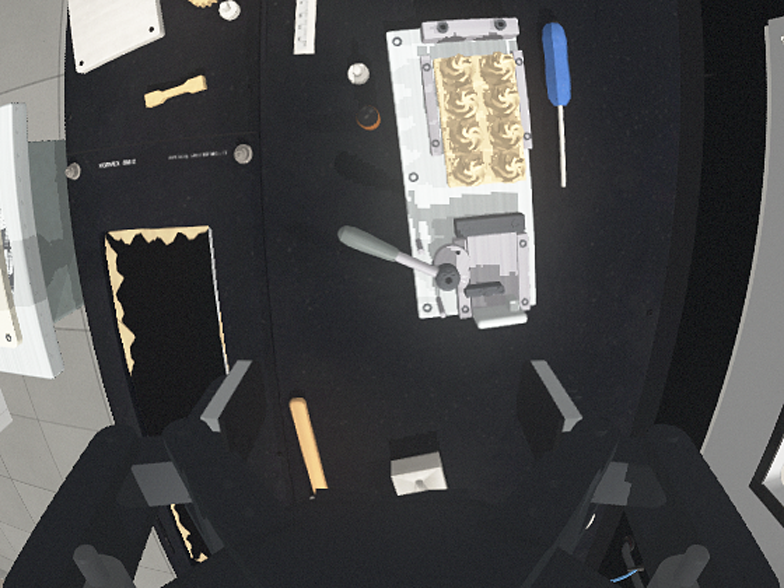

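View pics/both.png

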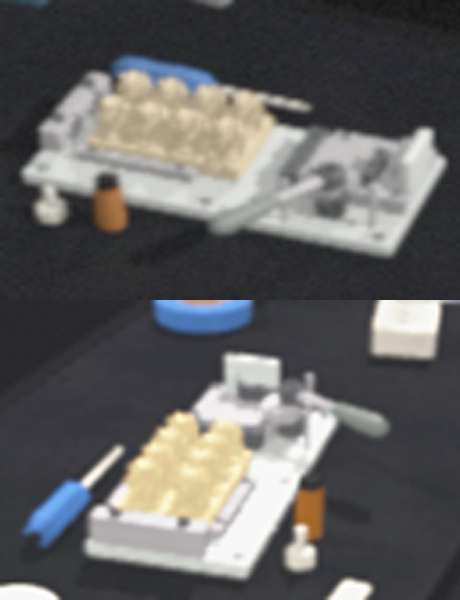

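```bash
cat >> h.py <<'E'
def wcloud(p,s):
    K=p["camera_matrix"];z=p["range_z"];v,u=np.mgrid[0:420,0:560]
    x=(u-K[0,2])/K[0,0];y=(v-K[1,2])/K[1,1];r=np.hypot(x,y)+1e-9
    k=np.tan(np.minimum(r,1.5))/r*z
    c=np.stack([x*k,y*k,z],-1);M=p["mount"];t=c@M[:3,:3].T+M[:3,3]
    return t@R.from_rotvec(s["orientation"]).as_matrix().T+s["tcp_pos"]
def w2pix(P,p,s):
    t=(np.atleast_2d(P)-s["tcp_pos"])@R.from_rotvec(s["orientation"]).as_matrix()
    M=p["mount"];c=(t-M[:3,3])@M[:3,:3];r=np.hypot(c[:,0],c[:,1]);th=np.arctan2(r,c[:,2])
    K=p["camera_matrix"];return np.c_[K[0,2]+K[0,0]*th*c[:,0]/r,K[1,2]+K[1,1]*th*c[:,1]/r]
E
python3 - <<'E'
from h import *
s=robot.read_state();p=vision.capture("wrist");P=wcloud(p,s)
def rep(nm,P,m):
    q=P[m];
    if len(q)<30: return print(nm,"few",len(q))
    r=cv2.minAreaRect(q[:,:2].astype(np.float32)*1000);print(nm,len(q),"med z",np.median(q[:,2]).round(4),r)
box=lambda P:(P[...,0]>.5)&(P[...,0]<.70)&(P[...,1]>-.1)&(P[...,1]<.21)
for n in ["wrist","scene","side"]:
    if n!="wrist": p=vision.capture(n);P=cloud(p)
    ok=box(P)&(p["range_z"]>0)
    hsv=cv2.cvtColor(p["color"],cv2.COLOR_RGB2HSV)
    rep(n+" plate",P,ok&(abs(P[...,2]-.012)<.005)&(hsv[...,2]>110))
    rep(n+" hub",P,ok&(P[...,2]>.051)&(P[...,2]<.06)&(P[...,1]<0))
    for l in ["blade_cluster","cam_lever","jaw_slide","vial_0","thumb_screw_a","hex_driver"]:
        for d in spotter.outline_of(l,p)[:1]:
            rep(n+" "+l+" %.2f"%d["p"],P,d["pixels"]&(p["range_z"]>0))
g=box(P)
E
```

```text
wrist plate 8025 med z 0.0122 ((617.0449829101562, 60.04139709472656), (180.88638305664062, 240.0239715576172), 7.35466194152832)
wrist hub 483 med z 0.0528 ((595.2222290039062, -30.54180908203125), (35.24862289428711, 124.21660614013672), 58.124027252197266)
wrist blade_cluster 0.61 5279 med z 0.0371 ((619.139404296875, 100.87881469726562), (66.23724365234375, 105.00215911865234), 9.531444549560547)
wrist cam_lever 0.80 1431 med z 0.0503 ((560.4869995117188, -4.388898849487305), (36.1973876953125, 104.66329193115234), 75.68209838867188)
wrist jaw_slide 0.70 3009 med z 0.0284 ((629.8501586914062, -26.63463592529297), (55.3245964050293, 106.6492919921875), 2.9068965911865234)
wrist vial_0 0.46 204 med z 0.0439 ((533.3622436523438, 99.59819793701172), (14.831477165222168, 15.575884819030762), 4.278771877288818)
wrist thumb_screw_a 0.76 224 med z 0.0108 ((523.7444458007812, 138.17726135253906), (17.730819702148438, 19.014244079589844), 43.72215270996094)
wrist hex_driver 0.81 1080 med z 0.0168 ((689.2318725585938, 118.67388916015625), (22.67207145690918, 142.300537109375), 7.19641113281
[... 1343 characters left out ...]
46411133)
side blade_cluster 0.82 817 med z 0.0384 ((638.0507202148438, 51.026031494140625), (87.28895568847656, 207.74427795410156), 14.394551277160645)
side cam_lever 0.69 2051 med z 0.0198 ((597.170654296875, 0.03131103515625), (171.73631286621094, 360.4410095214844), 3.8337066173553467)
side jaw_slide 0.77 338 med z 0.0305 ((626.8526000976562, -2.2865943908691406), (45.93007278442383, 116.2388916015625), 13.123854637145996)
side vial_0 0.57 230 med z 0.0464 ((567.0830078125, -0.4413909912109375), (30.5262508392334, 116.15486145019531), 66.57978057861328)
side hex_driver 0.76 190 med z 0.015 ((692.8844604492188, 122.2763671875), (28.862098693847656, 135.40354919433594), 10.57359504699707)
```

Run:
```python
from h import *
s=robot.read_state();p=vision.capture("wrist");P=wcloud(p,s)
hsv=cv2.cvtColor(p["color"],cv2.COLOR_RGB2HSV)
m=(P[...,0]>.5)&(P[...,0]<.685)&(P[...,1]>-.1)&(P[...,1]<.22)&(P[...,2]>.007)&(P[...,2]<.06)&(hsv[...,2]>60)
m0=m&(P[...,2]<.017)&(hsv[...,2]>110)&(hsv[...,1]<60)
n,L,st,_=cv2.connectedComponentsWithStats(m0.astype(np.uint8))
i=1+st[1:,4].argmax();q=P[L==i];r=cv2.minAreaRect(q[:,:2].astype(np.float32)*1000);print(r)
# robust: trim percentiles in rotated frame
for a in np.radians([5,5.5,6,6.5,7,7.5,8,8.5]):
    ex=np.array([-np.sin(a),np.cos(a)]);ey=-np.array([np.cos(a),np.sin(a)]);X=q[:,:2]@ex;Y=q[:,:2]@ey
    ax=[np.percentile(X,[.3,99.7]),np.percentile(Y,[.3,99.7])]
    # edge sharpness on robot-side edge
    e=[];b=np.arange(X.min()+.01,X.max()-.01,.005)
    for k in b:
        t=Y[(X>=k)&(X<k+.005)]
        if len(t)>20:e.append((k,t.max()))
    e=np.array(e);print(np.degrees(a).round(1),np.round(ax,4).tolist(),"edge slope deg",np.degrees(np.polyfit(e[:,0],e[:,1],1)[0]).round(2),np.median(e[:,1]).round(4))
```

```text
((611.2733154296875, 59.43848419189453), (104.85719299316406, 239.11744689941406), 6.788939476013184)
5.0 [[-0.1055, 0.1227], [-0.6678, -0.5597]] edge slope deg 7.6 -0.5612
5.5 [[-0.1113, 0.1177], [-0.6672, -0.5605]] edge slope deg 7.22 -0.5617
6.0 [[-0.1171, 0.1128], [-0.6665, -0.5612]] edge slope deg 6.71 -0.5618
6.5 [[-0.1229, 0.1077], [-0.6658, -0.5617]] edge slope deg 6.31 -0.5619
7.0 [[-0.1287, 0.1026], [-0.6652, -0.5618]] edge slope deg 5.95 -0.562
7.5 [[-0.1345, 0.0977], [-0.6649, -0.5616]] edge slope deg 5.25 -0.5619
8.0 [[-0.1403, 0.0926], [-0.6649, -0.5612]] edge slope deg 4.81 -0.562
8.5 [[-0.1461, 0.0875], [-0.665, -0.5606]] edge slope deg 4.4 -0.562
```

```bash
cat >> h.py <<'E'
A=np.radians(6.8);EX=np.array([-np.sin(A),np.cos(A),0]);EY=np.array([-np.cos(A),-np.sin(A),0]);C=np.array([.6113,.0594,0])
def N(x,y,z): return C+EX*x/1000+EY*y/1000+np.array([0,0,z/1000])
def lever(th,r,z=46): 
    a=np.radians(52)+th;return N(-75+r*np.cos(a),28+r*np.sin(a),z)
def unN(P): d=np.asarray(P)-C;return np.array([d@EX,d@EY,d[2]])*1000
E
python3 - <<'E'
from h import *
s=robot.read_state();p=vision.capture("wrist")
pts={"corners":[N(x,y,12) for x in(-120,120) for y in (-52,52)],"fence":[N(x,y,20) for x in (106,) for y in (-52,-12,28)],"piv":[N(-75,28,55)],"lev0":[lever(0,r,53) for r in (42,65,89)],"push":[N(-118,-32,53),N(-118,8,53)]}
im=cv2.resize(p["color"][:,:,::-1],None,fx=2,fy=2)
for k,v in pts.items():
    for x in w2pix(np.array(v),p,s): cv2.circle(im,tuple((x*2+.5).astype(int)),3,(0,0,255),-1)
    print(k,np.round(v,3).tolist())
cv2.imwrite("pics/ov.png",cv2.resize(im[0:500,460:820],None,fx=1.2,fy=1.2))
P=wcloud(p,s)
for l in ["vial_0","thumb_screw_a"]: 
    d=spotter.outline_of(l,p)
    if d:print(l,unN(np.median(P[d[0]["pixels"]],axis=0)).round(0))
E
```

```text
corners [[0.677, -0.054, 0.012], [0.574, -0.066, 0.012], [0.649, 0.185, 0.012], [0.545, 0.172, 0.012]]
fence [[0.65, 0.171, 0.02], [0.611, 0.166, 0.02], [0.571, 0.161, 0.02]]
piv [[0.592, -0.018, 0.055]]
lev0 [[0.556, 0.003, 0.053], [0.537, 0.015, 0.053], [0.516, 0.028, 0.053]]
push [[0.657, -0.054, 0.053], [0.617, -0.059, 0.053]]
vial_0 [48. 72. 44.]
thumb_screw_a [86. 77. 11.]
```

View pics/ov.png

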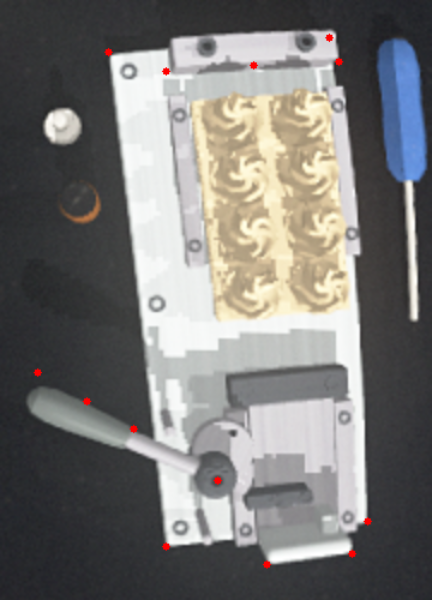

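```bash
cat >> h.py <<'E'
def levang(P):
    # grip points in nest frame around pivot
    q=P.reshape(-1,3);d=(q-C);x=d@EX*1000+75;y=d@EY*1000-28;z=d[:,2]*1000
    r=np.hypot(x,y);a=np.arctan2(y,x);m=(r>45)&(r<88)&(z>44)&(z<58)&(a>.5)&(a<3.1)
    if m.sum()<20:return None,m.sum()
    return np.median(a[m])-np.radians(52),int(m.sum())
def look(tag=""):
    s=robot.read_state();p=vision.capture("wrist");P=wcloud(p,s);print(tag,"lever",levang(P))
    for n in("scene","side"):print(n,levang(cloud(vision.capture(n))))
    return s,p,P
def go(x,y,z,yawdeg,s=None):
    # plan row: nest target mm (x,y,z), tool-x direction in nest-frame deg
    s=s or robot.read_state();M=R.from_rotvec(s["orientation"]).as_matrix()
    d=M.T@(N(x,y,z)-s["tcp_pos"]);cur=np.degrees(np.arctan2(M[:,0]@EY,M[:,0]@EX))
    t=-((yawdeg-cur+180)%360-180)
    return np.r_[d/.25,t/90].round(3).tolist()
def levgo(th,r,off,z,side):
    a=np.radians(52)+th;n=np.array([-np.sin(a),np.cos(a)])
    p=np.array([-75,28])+r*np.array([np.cos(a),np.sin(a)])-side*off*n
    return (*p,z,np.degrees(a)-90)   # tool x points opposite to anticlockwise tangent
E
python3 - <<'E'
from h import *
s,p,P=look()
th=levang(P)[0]
print(s["tcp_pos"],s["joint_pos"])
for z in(150,36):print(z,go(*levgo(th,65,33,z,1)))
E
```

```text
lever (np.float64(0.11597757963751854), 536)
scene (np.float64(0.22352414172804635), 87)
side (np.float64(0.11289563084372911), 72)
[ 5.49979299e-01 -4.12999072e-06  1.92671314e-01] [-1.52601845e-01  2.58605035e-01  2.14881424e-02  1.33372721e+00
 -4.77030332e-06  1.41818325e+00]
150 [0.155, -0.012, 0.171, 0.273]
36 [0.155, -0.012, 0.627, 0.273]
```

Request:
jog_arm(plan=[[0.08,-0.006,0.08,0.09],[0.155,-0.012,0.17,0.18],[0.155,-0.012,0.17,0.273],[0.155,-0.012,0.17,0.273],[0.155,-0.012,0.17,0.273],[0.155,-0.012,0.17,0.273],[0.155,-0.012,0.17,0.273],[0.155,-0.012,0.3,0.273],[0.155,-0.012,0.45,0.273],[0.155,-0.012,0.55,0.273],[0.155,-0.012,0.627,0.273],[0.155,-0.012,0.627,0.273],[0.155,-0.012,0.627,0.273]], jaw=1, grip_force=20)

```text
time_s: 4.05
tcp_pos: [0.5473, 0.0385, 0.0365]
orientation: [2.643, 1.698, 0.0]
contact_force: [0.4, 0.4, -0.5]
gripper_width: -0.003
```

Run:
```python
from h import *
s=robot.read_state()
for th in np.r_[0.05,.13,np.arange(.23,1.74,.1)]: print(round(th,2),[round(v,3) for v in go(*levgo(th,65,18,36,1),s)])
```

```text
0.05 [-0.043, 0.004, 0.002, 0.042]
0.13 [-0.064, -0.002, 0.002, -0.009]
0.23 [-0.09, -0.008, 0.002, -0.073]
0.33 [-0.117, -0.011, 0.002, -0.136]
0.43 [-0.144, -0.011, 0.002, -0.2]
0.53 [-0.171, -0.008, 0.002, -0.264]
0.63 [-0.197, -0.003, 0.002, -0.327]
0.73 [-0.223, 0.005, 0.002, -0.391]
0.83 [-0.248, 0.015, 0.002, -0.454]
0.93 [-0.272, 0.028, 0.002, -0.518]
1.03 [-0.294, 0.043, 0.002, -0.582]
1.13 [-0.315, 0.06, 0.002, -0.645]
1.23 [-0.334, 0.079, 0.002, -0.709]
1.33 [-0.351, 0.1, 0.002, -0.773]
1.43 [-0.365, 0.123, 0.002, -0.836]
1.53 [-0.378, 0.147, 0.002, -0.9]
1.63 [-0.388, 0.172, 0.002, -0.964]
1.73 [-0.395, 0.198, 0.002, -1.027]
```

Request:
jog_arm(plan=[[-0.02,0.0,0.002,0.02],[-0.043,0.004,0.002,0.03],[-0.064,-0.002,0.002,-0.009],[-0.09,-0.008,0.002,-0.073],[-0.117,-0.011,0.002,-0.136],[-0.144,-0.011,0.002,-0.2],[-0.171,-0.008,0.002,-0.264],[-0.197,-0.003,0.002,-0.327],[-0.223,0.005,0.002,-0.391],[-0.248,0.015,0.002,-0.454],[-0.248,0.015,0.002,-0.454]])

```text
time_s: 5.15
tcp_pos: [0.5252, -0.0205, 0.0368]
orientation: [1.883, 2.513, 0.001]
contact_force: [0.5, -0.4, -1.0]
gripper_width: -0.001
```

Run:
```python
from h import *
s,p,P=look();print(s["contact_force"].round(1),unN(s["tcp_pos"]).round(1))
for th in np.arange(.93,1.84,.1): print(round(th,2),[round(v,3) for v in go(*levgo(th,65,18,36,1),s)])
```

```text
lever (np.float64(0.12107041165472976), 1788)
scene (np.float64(0.22651411776897878), 73)
side (np.float64(0.1082481404154122), 70)
[ 0.5 -0.4 -1. ] [-69.1  94.9  36.8]
0.93 [-0.022, -0.006, 0.003, -0.064]
1.03 [-0.049, -0.009, 0.003, -0.128]
1.13 [-0.076, -0.01, 0.003, -0.192]
1.23 [-0.103, -0.007, 0.003, -0.255]
1.33 [-0.129, -0.003, 0.003, -0.319]
1.43 [-0.155, 0.005, 0.004, -0.383]
1.53 [-0.18, 0.015, 0.004, -0.446]
1.63 [-0.204, 0.027, 0.004, -0.51]
1.73 [-0.226, 0.042, 0.004, -0.574]
1.83 [-0.247, 0.059, 0.004, -0.637]
```

Run:
```python
from h import *
a=[]
for n,c in dict(scene=(200,190,310,275),side=(220,180,350,270)).items():
    a.append(cv2.resize(vision.capture(n)["color"][c[1]:c[3],c[0]:c[2],::-1],(400,300),interpolation=cv2.INTER_CUBIC))
w=cv2.resize(vision.capture("wrist")["color"][:,:,::-1],(400,300))
cv2.imwrite("pics/b2.png",np.vstack([np.hstack(a),np.hstack([w,w*0])]))
```

```text
(no output)
```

View pics/b2.png

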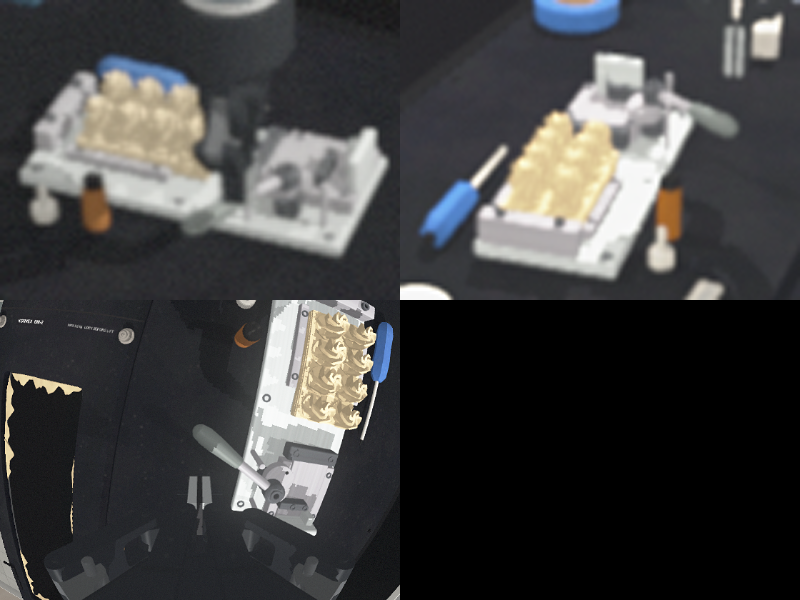

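Run:
```python
from h import *
s=robot.read_state();print(s["time_s"],s["tcp_pos"],s["joint_pos"].round(3))
for n in("side","scene"):
    p=vision.capture(n);P=cloud(p)
    for q in (s["tcp_pos"],lever(.12,65),lever(.83,65)):
        c=p["view"]@np.r_[q,1];x=p["camera_matrix"]@c[:3];print(n,(x[:2]/x[2]).round(1),c[2].round(3))
    d=np.linalg.norm(P[...,:2]-s["tcp_pos"][:2],axis=-1);m=(d<.035)&(p["range_z"]>0)&(P[...,2]>.005);v,u=np.nonzero(m)
    o=np.argsort(P[m][:,2])[::max(1,m.sum()//15)]
    for i in o: print(u[i],v[i],P[m][i].round(3))
```

```text
5.45 [ 0.52498591 -0.0192166   0.03613361] [-0.196  0.313 -0.321  0.936  0.     1.091]
side [327.4 215.7] 1.046
side [320.6 215.9] 1.022
side [327.8 209. ] 1.058
325 220 [0.521 0.012 0.039]
329 197 [ 0.519 -0.008  0.091]
323 186 [ 0.535 -0.006  0.117]
336 181 [ 0.507 -0.018  0.13 ]
336 177 [ 0.505 -0.008  0.143]
336 170 [ 0.505 -0.006  0.16 ]
319 164 [0.544 0.001 0.172]
337 161 [ 0.505 -0.008  0.181]
341 156 [ 0.499 -0.018  0.191]
334 142 [0.508 0.011 0.23 ]
323 130 [0.533 0.013 0.254]
331 123 [0.517 0.011 0.271]
334 108 [0.511 0.012 0.303]
333 93 [ 0.52  -0.005  0.331]
333 87 [0.516 0.012 0.346]
329 53 [0.526 0.016 0.412]
scene [265.3 258.4] 1.254
scene [256.8 249.8] 1.264
scene [272.7 256.3] 1.245
269 271 [ 0.519 -0.032  0.005]
253 250 [0.524 0.013 0.051]
270 243 [ 0.531 -0.03   0.084]
267 240 [ 0.522 -0.027  0.1  ]
260 238 [ 0.493 -0.026  0.127]
267 226 [ 0.513 -0.033  0.15 ]
263 225 [ 0.493 -0.034  0.167]
254 216 [ 0.499 -0.009  0.179]
274 191 [ 0.519 -0.05   0.247]
252 192 [ 0.491 -0.012  0.25 ]
267 191 [ 0.503 -0.041  0.255]
278 180 [ 0.529 -0.054  0.27 ]
260 170 [ 0.494 -0.031  0.309]
267 160 [ 0.502 -0.044  0.331]
271 153 [ 0.516 -0.046  0.341]
253 58 [ 0.509 -0.017  0.533]
```

Run:
```python
from h import *
s=robot.read_state();p=vision.capture("wrist");P=wcloud(p,s)
T=(P-s["tcp_pos"])@R.from_rotvec(s["orientation"]).as_matrix()
for v in range(225,300,4): print(v,[ (np.round(T[v,u]*1000).astype(int).tolist()) for u in (262,268,274,280,286,292,298)])
a=cv2.resize(p["color"][200:320,220:340,::-1],(400,400))
q=vision.capture("side");b=cv2.resize(q["color"][160:240,280:360,::-1],(400,400),interpolation=cv2.INTER_NEAREST)
cv2.imwrite("pics/b3.png",cv2.convertScaleAbs(np.hstack([a,b]),alpha=2))
```

```text
225 [[-7, -12, 37], [-7, -8, 36], [-7, -3, 36], [-7, 1, 36], [-7, 5, 36], [-7, 10, 36], [-7, 14, 36]]
229 [[-10, -12, 36], [-10, -8, 36], [-10, -3, 36], [-10, 1, 36], [-10, 5, 35], [-9, 10, 35], [-10, 14, 36]]
233 [[-13, -12, 35], [-13, -8, 36], [-13, -3, 36], [-12, 1, 35], [-13, 5, 36], [-13, 10, 36], [-13, 14, 37]]
237 [[-16, -12, 35], [-16, -8, 35], [-16, -3, 35], [-16, 1, 36], [-16, 5, 35], [-16, 10, 35], [-16, 14, 35]]
241 [[-19, -12, 36], [-19, -8, 35], [-19, -3, 36], [-19, 1, 36], [-19, 5, 36], [-19, 10, 36], [-19, 14, 36]]
245 [[-22, -12, 36], [-23, -8, 36], [-23, -3, 36], [-23, 1, 36], [-23, 6, 37], [-22, 10, 35], [-23, 14, 37]]
249 [[-25, -12, 35], [13, -5, -45], [13, -2, -45], [13, 1, -46], [13, 4, -45], [13, 6, -45], [-26, 14, 36]]
253 [[-29, -12, 37], [13, -5, -49], [14, -2, -50], [14, 1, -51], [13, 3, -50], [14, 6, -51], [-29, 15, 36]]
257 [[10, -8, -47], [13, -5, -54], [13, -2, -54], [13, 1, -54], [13, 3, -54], [13, 6, -54], [9, 9, -46]]
261 [[9, -7, -50], [13, -4, -58], [13, -2, -58], [14, 1, -59], [78, 0, -181], [13, 6, -58], [10, 9, -51]]
265 [[10, -7, -55], [13, -4
[... 218 characters left out ...]
13, -2, -67], [13, 1, -68], [13, 3, -68], [14, 5, -69], [9, 8, -62]]
277 [[10, -7, -66], [13, -4, -71], [14, -2, -72], [13, 1, -71], [13, 3, -71], [13, 5, -71], [9, 8, -64]]
281 [[13, -6, -74], [13, -4, -74], [14, -2, -76], [13, 1, -73], [13, 3, -74], [13, 5, -74], [9, 8, -68]]
285 [[14, -6, -79], [12, -4, -75], [12, -2, -76], [13, 1, -76], [13, 3, -77], [14, 5, -79], [14, 7, -78]]
289 [[16, -6, -84], [14, -4, -81], [11, -2, -76], [11, 1, -76], [14, 3, -81], [14, 5, -81], [16, 7, -84]]
293 [[15, -6, -85], [14, -4, -84], [10, -2, -77], [9, 1, -76], [15, 3, -85], [15, 5, -85], [15, 7, -85]]
297 [[14, -6, -86], [15, -3, -88], [10, -2, -80], [8, 1, -77], [15, 3, -87], [14, 5, -87], [14, 7, -86]]
```

View pics/b3.png

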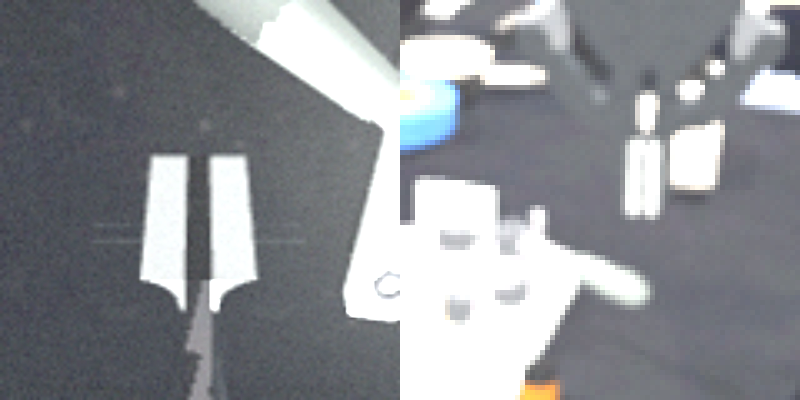

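Run:
```python
from h import *
s=robot.read_state()
for z in(36,-7):print(z,go(*levgo(.12,65,33,z,1),s))
```

```text
36 [0.197, 0.148, -0.0, 0.451]
-7 [0.197, 0.148, 0.172, 0.451]
```

Request:
jog_arm(plan=[[0.04,0.03,0,0.09],[0.08,0.06,0,0.18],[0.12,0.09,0,0.27],[0.16,0.12,0,0.36],[0.197,0.148,0,0.451],[0.197,0.148,0,0.451],[0.197,0.148,0.04,0.451],[0.197,0.148,0.08,0.451],[0.197,0.148,0.12,0.451],[0.197,0.148,0.15,0.451],[0.197,0.148,0.172,0.451],[0.197,0.148,0.172,0.451]])

```text
time_s: 6.85
tcp_pos: [0.5461, 0.0383, -0.008]
orientation: [-2.638, -1.704, 0.002]
contact_force: [-0.0, -0.1, 0.5]
gripper_width: 0.0
```

Run:
```python
from h import *
s=robot.read_state();print(s["contact_force"].round(1),s["tcp_pos"].round(4),unN(s["tcp_pos"]).round(1))
q=vision.capture("side");P=cloud(q)
p=vision.capture("wrist");W=wcloud(p,s)
T=(W-s["tcp_pos"])@R.from_rotvec(s["orientation"]).as_matrix();print([(T[v,280]*1000).round().tolist() for v in (244,248,252,260)])
b=cv2.resize(q["color"][160:240,280:360,::-1],(400,400),interpolation=cv2.INTER_NEAREST)
a=cv2.resize(p["color"][120:320,180:380,::-1],(400,400))
cv2.imwrite("pics/b4.png",cv2.convertScaleAbs(np.hstack([a,b]),alpha=1.5))
for th in np.r_[0.0,.1,np.arange(.2,1.0,.1)]: print(round(th,2),[round(v,3) for v in go(*levgo(th,65,18,-7,1),s)])
```

```text
[-0.  -0.1  0.5] [ 0.5461  0.0383 -0.008 ] [-13.2  67.3  -8. ]
[[-2.0, -1.0, -8.0], [13.0, -1.0, -44.0], [13.0, -1.0, -49.0], [13.0, -1.0, -57.0]]
0.0 [-0.028, 0.013, -0.004, 0.077]
0.1 [-0.053, 0.004, -0.004, 0.013]
0.2 [-0.079, -0.003, -0.004, -0.05]
0.3 [-0.106, -0.007, -0.004, -0.114]
0.4 [-0.133, -0.008, -0.004, -0.178]
0.5 [-0.16, -0.006, -0.004, -0.241]
0.6 [-0.186, -0.002, -0.004, -0.305]
0.7 [-0.212, 0.005, -0.004, -0.369]
0.8 [-0.238, 0.015, -0.004, -0.432]
0.9 [-0.262, 0.027, -0.004, -0.496]
```

View pics/b4.png

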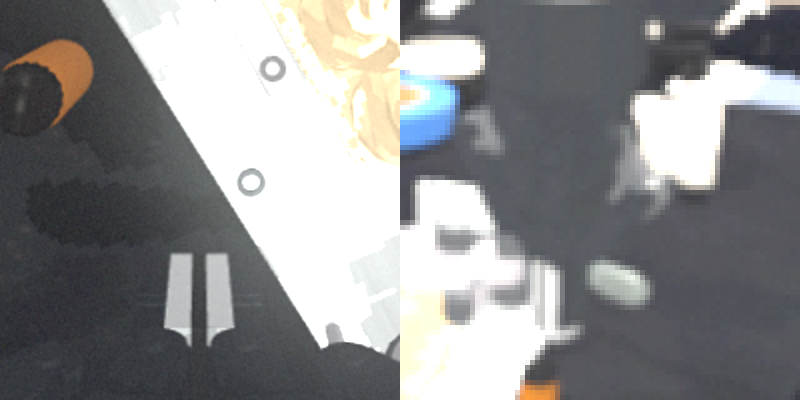

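Request:
jog_arm(plan=[[-0.03,0.004,-0.004,0.013],[-0.053,0.004,-0.004,0.013],[-0.079,-0.003,-0.004,-0.05],[-0.106,-0.007,-0.004,-0.114],[-0.133,-0.008,-0.004,-0.178],[-0.133,-0.008,-0.004,-0.178]])

```text
time_s: 7.55
tcp_pos: [0.5309, 0.0081, -0.0057]
orientation: [2.375, 2.056, 0.0]
contact_force: [0.5, 0.1, 0.3]
gripper_width: -0.006
```

Run:
```python
from h import *
s,p,P=look();print(s["contact_force"].round(1),unN(s["tcp_pos"]).round(1))
for th in np.arange(.5,1.25,.1): print(round(th,2),[round(v,3) for v in go(*levgo(th,65,18,-7,1),s)])
```

```text
lever (np.float64(-0.031910354417899134), 916)
scene (np.float64(0.4140666794917581), 123)
side (np.float64(0.0909504678363543), 93)
[0.5 0.1 0.3] [-41.5  85.9  -5.7]
0.5 [-0.024, -0.007, 0.005, -0.063]
0.6 [-0.05, -0.011, 0.005, -0.127]
0.7 [-0.077, -0.011, 0.005, -0.19]
0.8 [-0.104, -0.009, 0.005, -0.254]
0.9 [-0.131, -0.004, 0.005, -0.318]
1.0 [-0.157, 0.003, 0.005, -0.381]
1.1 [-0.182, 0.013, 0.005, -0.445]
1.2 [-0.206, 0.025, 0.005, -0.509]
```

Request:
jog_arm(plan=[[-0.024,-0.007,0.003,-0.063],[-0.05,-0.011,0.003,-0.127],[-0.077,-0.011,0.003,-0.19],[-0.104,-0.009,0.003,-0.254],[-0.131,-0.004,0.003,-0.318],[-0.157,0.003,0.003,-0.381],[-0.182,0.013,0.003,-0.445],[-0.206,0.025,0.003,-0.509]])

```text
time_s: 8.5
tcp_pos: [0.5288, -0.0428, -0.0067]
orientation: [-1.389, -2.816, 0.0]
contact_force: [-3.5, 1.9, 1.4]
gripper_width: -0.005
```

Run:
```python
from h import *
s,p,P=look();print(s["contact_force"].round(1),unN(s["tcp_pos"]).round(1))
for th in np.arange(1.2,1.85,.08): print(round(th,2),[round(v,3) for v in go(*levgo(th,65,18,-7,1),s)])
a=cv2.resize(p["color"][60:340,100:480,::-1],None,fx=1.5,fy=1.5);cv2.imwrite("pics/b5.png",a)
```

```text
lever (np.float64(0.7375598051925903), 946)
scene (np.float64(1.107779287431406), 84)
side (np.float64(0.8121529701616151), 80)
[-3.5  1.9  1.4] [-91.7  94.1  -6.7]
1.2 [-0.006, 0.001, 0.001, -0.001]
1.28 [-0.027, -0.004, 0.001, -0.051]
1.36 [-0.048, -0.007, 0.001, -0.102]
1.44 [-0.07, -0.008, 0.001, -0.153]
1.52 [-0.091, -0.008, 0.001, -0.204]
1.6 [-0.113, -0.006, 0.001, -0.255]
1.68 [-0.134, -0.003, 0.001, -0.306]
1.76 [-0.155, 0.003, 0.001, -0.357]
1.84 [-0.175, 0.01, 0.001, -0.408]
```

View pics/b5.png

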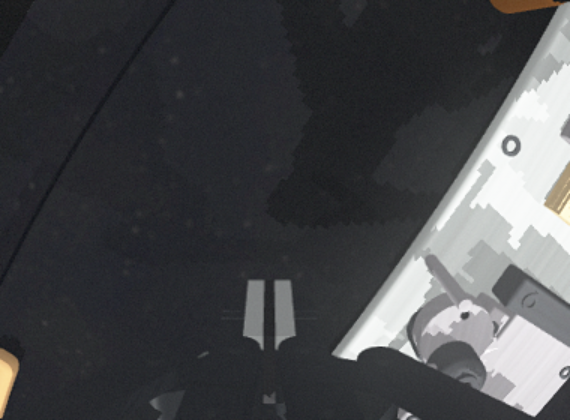

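Request:
jog_arm(plan=[[-0.027,-0.004,0.001,-0.051],[-0.048,-0.007,0.001,-0.102],[-0.07,-0.008,0.001,-0.153],[-0.091,-0.008,0.001,-0.204],[-0.113,-0.006,0.001,-0.255],[-0.134,-0.003,0.001,-0.306],[-0.145,0.0,0.001,-0.33],[-0.15,0.002,0.001,-0.34]])

```text
time_s: 9.45
tcp_pos: [0.5525, -0.0727, -0.007]
orientation: [-0.61, -3.081, 0.001]
contact_force: [-4.7, 0.3, 1.5]
gripper_width: 0.001
```

Run:
```python
from h import *
s,p,P=look();print(s["contact_force"].round(1),unN(s["tcp_pos"]).round(1))
for th in np.arange(1.72,1.95,.03): print(round(th,2),[round(v,3) for v in go(*levgo(th,65,18,-7,1),s)])
```

```text
lever (np.float64(1.3119153630582585), 959)
scene (np.float64(1.4931316404790644), 79)
side (np.float64(1.3909222909645047), 72)
[-4.7  0.3  1.5] [-124.2   74.1   -7. ]
1.72 [0.008, 0.002, -0.0, 0.003]
1.75 [0.001, 0.0, -0.0, -0.016]
1.78 [-0.007, -0.002, -0.0, -0.035]
1.81 [-0.015, -0.003, -0.0, -0.054]
1.84 [-0.023, -0.005, -0.0, -0.073]
1.87 [-0.031, -0.006, -0.0, -0.093]
1.9 [-0.039, -0.007, -0.0, -0.112]
1.93 [-0.047, -0.007, -0.0, -0.131]
```

Request:
jog_arm(plan=[[-0.007,-0.002,0,-0.03],[-0.012,-0.003,0,-0.04],[-0.016,-0.003,0,-0.04],[-0.016,-0.003,0,-0.04]])

```text
time_s: 10.0
tcp_pos: [0.5549, -0.0746, -0.0071]
orientation: [-0.515, -3.097, 0.001]
contact_force: [-8.7, 0.1, 3.4]
gripper_width: -0.001
```

Request:
jog_arm(plan=[[-0.006,0,0,0],[-0.01,-0.001,0,0],[-0.01,-0.001,0,0],[-0.01,-0.001,0,0]])

```text
time_s: 10.4
tcp_pos: [0.5548, -0.0747, -0.0072]
orientation: [-0.517, -3.092, -0.0]
contact_force: [-12.8, 2.8, 7.9]
gripper_width: 0.003
```

Request:
jog_arm(plan=[[0.06,0,0,0],[0.12,0,0,0],[0.12,0,-0.15,0],[0.12,0,-0.3,0],[0.12,0,-0.45,0],[0.12,0,-0.6,0.0],[0.12,0,-0.7,0.09],[0.12,0,-0.7,0.18],[0.12,0,-0.7,0.27],[0.12,0,-0.7,0.36],[0.12,0,-0.7,0.45],[0.12,0,-0.7,0.54],[0.12,0,-0.7,0.63],[0.12,0,-0.7,0.72],[0.12,0,-0.7,0.72]])

```text
time_s: 11.9
tcp_pos: [0.5284, -0.0651, 0.1682]
orientation: [-2.099, -2.332, 0.003]
contact_force: [0.3, 0.3, -0.3]
gripper_width: 0.001
```

```bash
cat >> h.py <<'E'
def slide(P,p):
    # push plate top: z 45..58, y -32..8, x range
    d=P-C;x=d@EX*1000;y=d@EY*1000;z=P[...,2]*1000
    m=(p["range_z"]>0)&(z>48)&(z<57)&(y>-28)&(y<4)&(x>-135)&(x<-40);return np.percentile(x[m],[5,50,95]).round(1),int(m.sum())
def part(P,p):
    d=P-C;x=d@EX*1000;y=d@EY*1000;z=P[...,2]*1000
    hsv=cv2.cvtColor(p["color"],cv2.COLOR_RGB2HSV)
    m=(p["range_z"]>0)&(z>20)&(z<57)&(abs(y+12)<30)&(x>-40)&(x<112)&(hsv[...,1]>50)&(hsv[...,0]<35);return np.percentile(x[m],[.5,99.5]).round(1),int(m.sum())
E
python3 - <<'E'
from h import *
s,p,P=look();print(s["contact_force"].round(1),unN(s["tcp_pos"]).round(1),slide(P,p),part(P,p))
for n in("scene","side"): q=vision.capture(n);Q=cloud(q);print(n,slide(Q,q),part(Q,q))
save(p,"w5.png",s=1.3)
for z in(60,-7):print(go(-150,-12,z,0,s))
E
```

```text
lever (np.float64(1.7520816049780756), 570)
scene (np.float64(1.7335935432004739), 79)
side (np.float64(1.7283282057537357), 54)
[ 0.3  0.3 -0.3] [-113.8   97.1  168.2] (array([-116.6, -113.2, -110.4]), 234) (array([-8.8, 76.8]), 3171)
scene (array([-121.1, -118.1, -113. ]), 27) (array([-12.7,  81.4]), 687)
side (array([-119.3, -114.6, -111.1]), 31) (array([-39.3,  90.9]), 703)
[-0.14, 0.44, 0.431, -0.009]
[-0.14, 0.441, 0.699, -0.009]
```

View pics/w5.png

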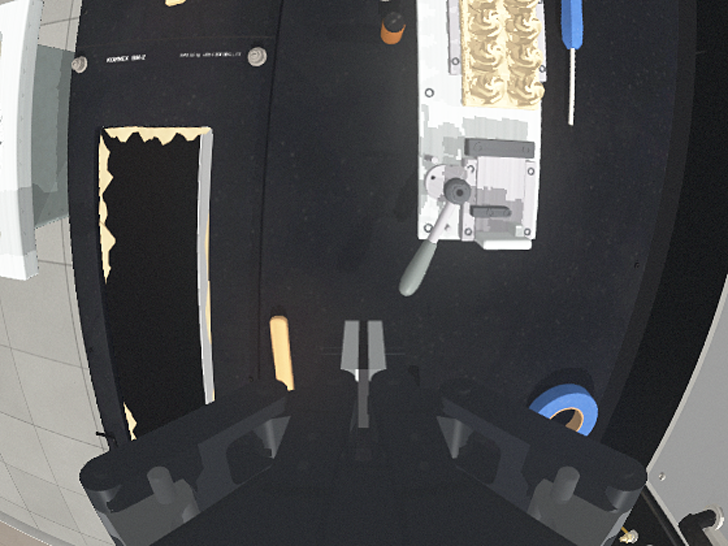

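Run:
```python
from h import *
s=robot.read_state();p=vision.capture("wrist");P=wcloud(p,s)
h=cv2.cvtColor(p["color"],cv2.COLOR_RGB2HSV)
m=(h[...,0]>95)&(h[...,0]<125)&(h[...,1]>120)&(h[...,2]>80)&(P[...,1]<0)&(p["range_z"]>0)
print(m.sum(),np.percentile(P[m],[1,50,99],axis=0).round(3))
q=vision.capture("side");Q=cloud(q);h=cv2.cvtColor(q["color"],cv2.COLOR_RGB2HSV)
m=(h[...,0]>95)&(h[...,0]<125)&(h[...,1]>120)&(h[...,2]>80)&(Q[...,1]<0)&(q["range_z"]>0)
print(m.sum(),np.percentile(Q[m],[1,50,99],axis=0).round(3))
```

```text
968 [[ 0.726 -0.26  -0.   ]
 [ 0.76  -0.219  0.019]
 [ 0.807 -0.205  0.021]]
335 [[ 0.63  -0.595 -0.039]
 [ 0.744 -0.23   0.018]
 [ 0.875 -0.207  0.185]]
```

Request:
jog_arm(plan=[[-0.07,0.15,0,0],[-0.14,0.3,0,-0.009],[-0.14,0.44,0.1,-0.009],[-0.14,0.44,0.25,-0.009],[-0.14,0.44,0.4,-0.009],[-0.14,0.44,0.5,-0.009],[-0.14,0.44,0.6,-0.009],[-0.14,0.44,0.66,-0.009],[-0.14,0.44,0.7,-0.009],[-0.14,0.44,0.7,-0.009]])

```text
time_s: 13.25
tcp_pos: [0.6391, -0.0875, -0.009]
orientation: [-2.075, -2.349, 0.006]
contact_force: [0.4, 1.0, -0.4]
gripper_width: -0.001
```

Run:
```python
from h import *
s=robot.read_state();print(s["contact_force"].round(1),unN(s["tcp_pos"]).round(1))
for x in (-129,-119,-100,-90,-88):print(x,go(x,-12,-7,0,s))
```

```text
[ 0.4  1.  -0.4] [-149.2  -10.2   -9. ]
-129 [0.081, 0.008, -0.008, 0.003]
-119 [0.121, 0.008, -0.008, 0.003]
-100 [0.197, 0.008, -0.008, 0.003]
-90 [0.237, 0.008, -0.007, 0.003]
-88 [0.245, 0.008, -0.007, 0.003]
```

Request:
jog_arm(plan=[[0.03,0.008,-0.005,0.003],[0.05,0.008,-0.005,0.003],[0.07,0.008,-0.005,0.003],[0.09,0.008,-0.005,0.003],[0.11,0.008,-0.005,0.003],[0.13,0.008,-0.005,0.003],[0.15,0.008,-0.005,0.003],[0.17,0.008,-0.005,0.003],[0.18,0.008,-0.005,0.003]])

```text
time_s: 14.15
tcp_pos: [0.6356, -0.0424, -0.0076]
orientation: [-2.081, -2.345, 0.007]
contact_force: [0.0, -4.2, 1.4]
gripper_width: -0.003
```

Run:
```python
from h import *
s=robot.read_state();p=vision.capture("wrist");P=wcloud(p,s);print(s["contact_force"].round(1),unN(s["tcp_pos"]).round(1),part(P,p))
for n in("scene","side"): q=vision.capture(n);Q=cloud(q);print(n,slide(Q,q),part(Q,q))
```

```text
[ 0.  -4.2  1.4] [-104.   -12.    -7.6] (array([-8.6, 23.4]), 8531)
scene (array([-115.5, -102.5,  -87.9]), 39) (array([-10.6,  86. ]), 705)
side (array([-103.3,  -88.9,  -83.7]), 59) (array([-10.2,  91.7]), 775)
```

Request:
jog_arm(plan=[[0.01,0,0,0],[0.02,0,0,0],[0.03,0,0,0],[0.036,0,0,0],[0.04,0,0,0]])

```text
time_s: 14.8
tcp_pos: [0.634, -0.0322, -0.0079]
orientation: [-2.079, -2.344, 0.006]
contact_force: [1.1, -4.7, 0.5]
gripper_width: -0.0
```

Request:
jog_arm(plan=[[0.006,0,0,0],[0.01,0,0,0],[0.012,0,0,0],[0.012,0,0,0]])

```text
time_s: 15.2
tcp_pos: [0.6337, -0.0298, -0.0078]
orientation: [-2.08, -2.344, 0.008]
contact_force: [1.7, -7.1, 0.7]
gripper_width: 0.001
```

Request:
jog_arm(plan=[[0.004,0,0,0],[0.008,0,0,0],[0.008,0,0,0]])

```text
time_s: 15.5
tcp_pos: [0.6337, -0.0299, -0.0078]
orientation: [-2.084, -2.345, 0.012]
contact_force: [1.3, -14.1, 0.4]
gripper_width: -0.0
```

Run:
```python
from h import *
s=robot.read_state();print(s["contact_force"].round(1),unN(s["tcp_pos"]).round(1))
for n in("scene","side"): q=vision.capture(n);Q=cloud(q);print(n,slide(Q,q),part(Q,q))
```

```text
[  1.3 -14.1   0.4] [-91.3 -11.7  -7.8]
scene (array([-102.9,  -87.9,  -74.3]), 37) (array([ 1.6, 98.9]), 695)
side (array([-89.9, -78.5, -71.2]), 60) (array([  2., 102.]), 712)
```

Request:
jog_arm(plan=[[-0.05,0,0,0],[-0.11,0,0,0],[-0.17,0,0,0],[-0.23,0,0,0],[-0.23,0,0,0]])

```text
time_s: 16.1
tcp_pos: [0.6407, -0.0893, -0.0079]
orientation: [-2.086, -2.343, 0.011]
contact_force: [-0.8, 0.5, 0.2]
gripper_width: 0.003
```

Run:
```python
from h import *
s,p,P=look();print(s["contact_force"].round(1),unN(s["tcp_pos"]).round(1),slide(P,p))
for n in("scene","side"): q=vision.capture(n);Q=cloud(q);print(n,slide(Q,q),part(Q,q))
print(go(*levgo(1.78,65,35,-7,-1),s))
```

```text
lever (np.float64(1.8030288949981284), 2024)
scene (np.float64(1.7256836257415253), 79)
side (np.float64(1.7175433129197377), 54)
[-0.8  0.5  0.2] [-151.1  -11.6   -7.9] (array([-77.5, -74.1, -70.6]), 1817)
scene (array([-80.5, -78.1, -73.2]), 28) (array([ 1.6, 98. ]), 702)
side (array([-87.9, -73.7, -71.2]), 38) (array([  1.3, 102.8]), 716)
[0.009, -0.147, -0.002, -0.713]
```

Request:
jog_arm(plan=[[0,-0.01,0,-0.09],[0,-0.03,0,-0.18],[0,-0.05,0,-0.27],[0,-0.07,0,-0.36],[0,-0.09,0,-0.45],[0.0,-0.11,0,-0.54],[0.005,-0.13,0,-0.63],[0.009,-0.147,0,-0.713],[0.009,-0.147,0,-0.713]])

```text
time_s: 17.25
tcp_pos: [0.6031, -0.0879, -0.0072]
orientation: [-0.514, -3.091, 0.005]
contact_force: [0.2, 0.1, -0.6]
gripper_width: 0.0
```

Run:
```python
from h import *
s=robot.read_state();print(s["contact_force"].round(1),unN(s["tcp_pos"]).round(1))
for th in np.r_[1.85,np.arange(1.78,.75,-.1)]: print(round(th,2),[round(v,3) for v in go(*levgo(th,65,19,-7,-1),s)])
```

```text
[ 0.2  0.1 -0.6] [-145.3   25.6   -7.2]
1.85 [0.038, -0.005, -0.001, -0.041]
1.78 [0.056, -0.011, -0.0, 0.003]
1.68 [0.083, -0.017, -0.0, 0.067]
1.58 [0.109, -0.021, 0.0, 0.131]
1.48 [0.136, -0.022, 0.0, 0.194]
1.38 [0.163, -0.02, 0.0, 0.258]
1.28 [0.19, -0.015, 0.001, 0.322]
1.18 [0.216, -0.008, 0.001, 0.385]
1.08 [0.241, 0.002, 0.001, 0.449]
0.98 [0.266, 0.014, 0.001, 0.513]
0.88 [0.288, 0.029, 0.001, 0.576]
0.78 [0.31, 0.046, 0.001, 0.64]
```

Request:
jog_arm(plan=[[0.038,-0.008,0,0],[0.056,-0.011,0,0.003],[0.083,-0.017,0,0.067],[0.109,-0.021,0,0.131],[0.136,-0.022,0,0.194],[0.163,-0.02,0,0.258],[0.19,-0.015,0,0.322],[0.216,-0.008,0,0.385],[0.241,0.002,0,0.449],[0.266,0.014,0,0.513],[0.288,0.029,0,0.576],[0.31,0.046,0,0.64]])

```text
time_s: 18.45
tcp_pos: [0.5343, -0.0524, -0.0063]
orientation: [-1.951, -2.458, 0.01]
contact_force: [3.7, -3.6, -1.2]
gripper_width: -0.005
```

Run:
```python
from h import *
s,p,P=look();print(s["contact_force"].round(1),unN(s["tcp_pos"]).round(1))
for th in np.arange(.8,-.2,-.08): print(round(th,2),[round(v,3) for v in go(*levgo(th,65,19,-7,-1),s)])
```

```text
lever (np.float64(0.7577244613203334), 3748)
scene (np.float64(0.8979946113864367), 92)
side (np.float64(0.7599569092315753), 119)
[ 3.7 -3.6 -1.2] [-101.9   89.7   -6.3]
0.8 [-0.003, -0.001, 0.003, -0.017]
0.72 [0.018, -0.006, 0.003, 0.034]
0.64 [0.039, -0.01, 0.003, 0.085]
0.56 [0.061, -0.013, 0.003, 0.136]
0.48 [0.082, -0.014, 0.003, 0.187]
0.4 [0.104, -0.013, 0.003, 0.238]
0.32 [0.125, -0.01, 0.003, 0.289]
0.24 [0.147, -0.005, 0.002, 0.339]
0.16 [0.167, 0.001, 0.002, 0.39]
0.08 [0.188, 0.009, 0.002, 0.441]
0.0 [0.207, 0.018, 0.002, 0.492]
-0.08 [0.226, 0.029, 0.002, 0.543]
-0.16 [0.244, 0.041, 0.002, 0.594]
```

Lever follows well. Continue to about 0.08, then in small steps.

Request:
jog_arm(plan=[[0.018,-0.006,0.002,0.034],[0.039,-0.01,0.002,0.085],[0.061,-0.013,0.002,0.136],[0.082,-0.014,0.002,0.187],[0.104,-0.013,0.002,0.238],[0.125,-0.01,0.002,0.289],[0.147,-0.005,0.002,0.339],[0.167,0.001,0.002,0.39],[0.18,0.006,0.002,0.42],[0.188,0.009,0.002,0.441],[0.188,0.009,0.002,0.441]])

```text
time_s: 19.7
tcp_pos: [0.5246, -0.0058, -0.0069]
orientation: [-2.663, -1.662, 0.013]
contact_force: [-0.9, -1.6, 1.0]
gripper_width: -0.001
```

Run:
```python
from h import *
s,p,P=look();print(s["contact_force"].round(1),unN(s["tcp_pos"]).round(1),slide(P,p),part(P,p))
for th in (.1,.07,.04,.01,-.02,-.05,-.08): print(round(th,2),[round(v,3) for v in go(*levgo(th,65,19,-7,-1),s)])
```

```text
lever (np.float64(0.052276174234883066), 3768)
scene (np.float64(0.4214663113680782), 67)
side (np.float64(0.11500977531252288), 127)
[-0.9 -1.6  1. ] [-54.5  93.8  -6.9] (array([-76.7, -71.8, -69.7]), 1099) (array([ 4.2, 45.4]), 6699)
0.1 [-0.005, 0.006, 0.001, -0.007]
0.07 [0.003, 0.004, 0.001, 0.012]
0.04 [0.011, 0.002, 0.0, 0.031]
0.01 [0.019, 0.0, 0.0, 0.05]
-0.02 [0.027, -0.001, 0.0, 0.07]
-0.05 [0.035, -0.003, 0.0, 0.089]
-0.08 [0.043, -0.004, 0.0, 0.108]
```

Request:
jog_arm(plan=[[0.006,0.002,0,0.01],[0.011,0.002,0,0.03],[0.016,0.001,0,0.04],[0.016,0.001,0,0.04]])

```text
time_s: 20.25
tcp_pos: [0.5256, -0.002, -0.0072]
orientation: [-2.713, -1.577, 0.015]
contact_force: [-4.3, -1.6, 2.0]
gripper_width: -0.001
```

Request:
jog_arm(plan=[[0.006,0,0,0.01],[0.011,0,0,0.02],[0.011,0,0,0.02]])

```text
time_s: 20.55
tcp_pos: [0.5255, -0.0012, -0.0073]
orientation: [-2.739, -1.534, 0.022]
contact_force: [-8.7, -12.5, 6.5]
gripper_width: -0.0
```

Request:
jog_arm(plan=[[0.008,0,0,0],[0.012,0,0,0],[0.012,0,0,0]])

```text
time_s: 20.85
tcp_pos: [0.5254, -0.0014, -0.0073]
orientation: [2.741, 1.533, -0.031]
contact_force: [-10.6, -16.9, 8.3]
gripper_width: 0.001
```

Request:
jog_arm(plan=[[-0.06,0,0,0],[-0.14,0,0,0],[-0.14,0,-0.15,0],[-0.14,0,-0.3,0],[-0.14,0,-0.45,0],[-0.14,0,-0.6,0],[-0.14,0,-0.75,0],[-0.14,0,-0.9,0],[-0.14,0,-0.9,0]])

```text
time_s: 21.75
tcp_pos: [0.5128, -0.029, 0.223]
orientation: [2.736, 1.531, -0.019]
contact_force: [0.3, 0.1, -0.6]
gripper_width: 0.003
```

Run:
```python
from h import *
s,p,P=look();print(s["contact_force"].round(1),s["tcp_pos"].round(3),slide(P,p),part(P,p))
for n in("scene","side"):
    q=vision.capture(n);Q=cloud(q);print(n,slide(Q,q),part(Q,q))
for l in ["vial_0","thumb_screw_a","hex_driver"]:
    d=spotter.outline_of(l,p)
    if d: print(l,np.median(P[d[0]["pixels"]],axis=0).round(3))
im=cv2.resize(p["color"][:,:,::-1],None,fx=2,fy=2)
for x in w2pix(np.array([N(106,-42,14),N(106,20,14),lever(0,42,53),lever(0,89,53)]),p,s): cv2.circle(im,tuple((x*2+.5).astype(int)),2,(0,0,255),-1)
print(w2pix(N(0,0,20),p,s));cv2.imwrite("pics/fin.png",cv2.resize(im,None,fx=.7,fy=.7))
```

```text
lever (np.float64(0.004341611288054548), 453)
scene (np.float64(0.10652284947545232), 85)
side (np.float64(-0.020103849342495317), 71)
[ 0.3  0.1 -0.6] [ 0.513 -0.029  0.223] (array([-77.5, -73.6, -70.3]), 212) (array([  3.9, 101.1]), 3009)
scene (array([-80.4, -77.6, -74. ]), 29) (array([ 2. , 98.1]), 684)
side (array([-77.8, -74.4, -70.2]), 35) (array([  5. , 102.5]), 647)Traceback (most recent call last):
  File "<stdin>", line 6, in <module>
ValueError: only the last four pictures can be asked about
```

Run:
```python
from h import *
s=robot.read_state();p=vision.capture("wrist");P=wcloud(p,s)
for l in ["vial_0","thumb_screw_a","hex_driver"]:
    d=spotter.outline_of(l,p)
    if d: print(l,np.median(P[d[0]["pixels"]],axis=0).round(3),unN(np.median(P[d[0]["pixels"]],axis=0)).round(0))
save(p,"fin.png",s=1.4)
```

```text
vial_0 [0.534 0.098 0.043] [47. 73. 43.]
thumb_screw_a [0.525 0.135 0.011] [86. 77. 11.]
hex_driver [0.691 0.07  0.011] [  1. -80.  11.]
```

View pics/fin.png

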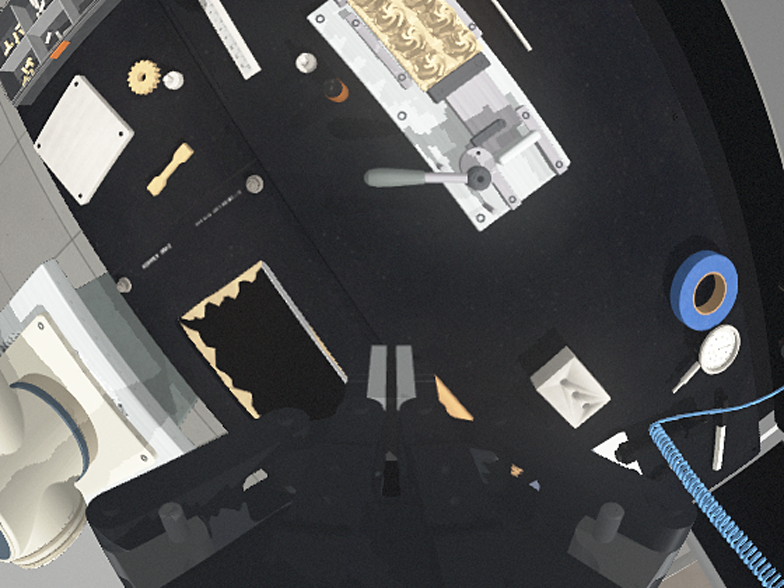

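Slide is home with its jaw on the part. The lever, with hub at (480,178) and grip at (390,178), is back forward. The bystanders haven't moved, and the gripper is clear. I'm handing the job in.

```bash
python3 -c "
from h import *
print(workorder.finish_job())"
```

```text
the job is handed in; nothing more can be done
None
```

The part is clamped and the job is handed in. It took about 22 s of robot time. I turned the lever over to its stop pin, pushed the slide forward by its push plate until the part seated, then turned the lever back to its other stop. All three were pushes with the shut fingertips.

**Last checks, with the gripper raised clear and its force near zero:**
- **Lever:** the wrist camera read 0.004 rad and the side camera -0.02 rad. The scene camera read 0.11, but it already read about 0.1 higher than the others at the start. The lever stopped firmly under about 20 N of sideways push.
- **Slide:** the push plate's rear face is at about x = -78 mm in the nest frame, which is about 40 mm of travel.
- **Part:** the rear edge is at x = 2 to 5 mm depending on the camera, and a seated part should read 4 mm. While seating it, motion stopped and the force rose from 7 to 14 N.
- **Bystanders:** the vial and thumb screw measured where they started. The hex driver was only partly in view and I never reached near it. I did not re-measure the gauge block, jars or dial indicator.

**What disagreed:**
- **Fingertips:** they end about 43 mm short of the reported TCP, by both the wrist and side cameras. My first lever sweep therefore passed above the lever without touching it. I then worked with the TCP about 43 mm lower.
- **Lever's low end:** the cameras read 1.72 to 1.80 rad against the nominal 1.78. I took the force rise at the stop pin, to about 13 N, as the confirmation.

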